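Find the high spot of a trimmer wheel on the truing stand

TASK

Turn the plaster-trimmer wheel slowly by its upright peg until the wheel's high spot (the one place that pushes the sprung feeler out furthest, not the lesser swell) is right at the feeler, and leave it stopped there with the feeler fully pushed out. Do not touch the feeler itself, and leave the other things on the bench alone.

Things in the scene. Friction and masses are not known exactly. Their poses are not given: they have to be found in the camera images.
- stand: Truing stand, fixed flat on the bench: round grey pan, 200 mm across, wall top 55 mm high, in which the wheel lies flat on a vertical axis. Origin on that axis at bench height; +x points to the feeler, held at the pan's edge in an aluminium block (44 mm wide, 63 mm high, 104 to 134 mm from the axis). The foot, 16 mm high, reaches 112 mm from the axis, 200 mm on the feeler's side.
- wheel (a joint): Angle of the wheel (rad), growing anticlockwise from above; at 0 the peg points along the stand's -x, away from the feeler. Turns two turns either way. On top: a steel backing plate, 172 mm across, upper face 62 mm high, with a hub nut (44 mm across, to 82 mm high) and the peg. Dry friction of 0.3 N m (5 N at the peg) keeps the wheel where it is left.
- wheel_top (a point): Point on the wheel's axis, on the plate's upper face, 62 mm high. The abrasive rim hangs hidden under the plate. On it, anywhere: one high spot, smooth (it lifts the feeler by 5.2 mm - 43 mm x angle squared, ending 0.35 rad either side), and a lesser swell, 2.2 mm high, 0.23 rad either side. Climbing the high spot takes up to 12 N at the peg, going down almost none.
- peg_mid (a point): Middle of the plain steel peg that stands upright on the backing plate, 58 mm from the axis: diameter 16 mm, from 62 mm to 112 mm above the bench; this point is at 87 mm height. The peg goes round with the wheel.
- plunger: Sprung feeler: a level 8 mm rod along the stand's x, 43 mm high; its inner tip rides on the rim, its outer end carries a 30 mm disc. Origin: centre of the outer face, 161 mm from the wheel's axis on plain rim, 163.2 on the lesser swell's peak, 166.2 on the high spot's. The spring pushes it in with 4 to 18 N. Two fixed steel posts beside the disc mark its resting place.
- bowl: Bystander: black rubber mixing bowl, 124 mm across, 65 mm high; origin under its centre.
- spatula: Bystander: spatula lying on the bench; origin under its middle.
- cast: Bystander: white plaster cast on a 75 x 68 mm base, 38 mm high; origin under its centre.
- jar: Bystander: white jar, 72 mm across, 85 mm high; origin under its centre.

How it is judged:
At the end, for the whole second after the job is handed in: The wheel stands still with its high spot at the feeler: the feeler's outer end is at least 165.4 mm from the wheel's axis, within 0.8 mm of its furthest (about 0.14 rad either side of the peak) (x of plunger in the frame of stand above 0.1654 m and velocity of joint wheel between -0.02 and 0.02 rad/s); the robot touches nothing.
It fails at once if the wheel is spun fast (over 4 rad/s) (velocity of joint wheel above 4 rad/s or velocity of joint wheel below -4 rad/s).
It fails at once if the robot pushes on the feeler (contact force between any of the fingers, the arm and plunger above 2 N).
It fails at once if another thing on the bench is moved by more than 40 mm (distance of any of bowl, spatula, cast, jar from where it was at the start of the episode above 0.04 m).
It also fails if it takes over 72 s, if anything falls off the work surface, if the arm or the gripper's body presses on something with over 40 N, if the wrist force passes 120 N, or if a joint passes its speed limit or range.

ROBOT

A 6-joint arm with a two-finger parallel gripper is mounted at the origin on the work surface. World frame = base frame: x ahead of the robot, y to its left, z up, the work surface at z = 0. Lengths are in m, angles in rad, forces in N, time in s.
With the tool pointing down it reaches from about 0.375 to 0.975 m from the base axis. Payload 3.8 kg.
Tool frame: the origin (TCP) lies on the centre line of the jaws, within the pads' length; the fingertips stand 14 mm ahead of it and the grasp point (between the pads) lies 5 mm behind it; z points along the fingers, y is the line along which they close (so a half turn about z gives the same grasp; the last joint's range is limited). The gripper opens to 85 mm and grips with 20 to 120 N. Pads are 22 mm wide; open, the fingers measure 114 mm over their backs; the gripper's body (76 mm by 85 mm) begins 54 mm behind the grasp point. The pads swing forward as they close: fully open they stand 13 mm farther back than shut.
Start: joints at [-1.262, 0.264, 1.604, -0, 1.274, -0.037], TCP at [0.229, -0.635, 0.245] pointing down, gripper open.
Joint ranges: [-2.63, 2.63], [-0.94, 2.18], [0.31, 2.57], [-1.31, 4.45], [0, 2.66], [-2.55, 2.55]. Speed limits (rad/s): [2.57, 2.57, 3.14, 3.14, 3.14, 3.14].

INTERFACE

Orientations are given as a rotation vector (axis times angle).
In Python, from workcell import bot, eyes, spot_in gives the robot as it stands.
- The arm moves only by the tool carry_out, never from a script. Its argument "series" is text: rows parted by semicolons, each of 4 numbers parted by spaces: the shift along the world's x, y, z in m, then the turn about the world's z in degrees. In form: tx ty tz roll; .... A call has 1 to 20 rows; each row shifts and turns the commanded pose from where the row before left it; what a row does not reach is not made up. A row lasts 1/8 s, in which the tool goes at most 62.5 mm and 10.7 degrees, less where a joint would pass 70% of its speed; a pose out of reach is approached as far as the arm can. A call is refused whole if a number of a shift passes 0.0625 or a number of a turn 10.7, either way. A call with a gripper value outside its range is refused whole. "jaw" is the gripper command: -1 is shut, 1 is fully open, values between are in proportion, set as the call begins (left out, the last holds). The fingers move at their own pace and stop on an object; "grip_force" is the grip in N (left out, the last holds). Time passes only in rows, so rows that do not move let the fingers close. It gives the time, the measured TCP pose, the force, the opening and the grip force at its end, in the units of the state.
- bot.read_state(): the state, without advancing time (a new reading comes with each control period).
- eyes.read_camera(name): name is "scene" or "side" or "wrist"; returns (picture, depth): 420x560x3 uint8, blue, green, red; 420x560 float32, m along the optical axis (not along the pixel's ray), 0 where there is no reading.
- eyes.get_calibration(name): a dict with "K" (3x3 intrinsics, pixels), "position" and "rotation" of the camera in the world; the wrist camera has in their place "T_tool_cam" (4x4, takes a point from camera to tool coordinates, whose origin is the TCP and whose axes are the flange's). Camera axes: x right, y down, z forward; pixel columns grow to the right and rows downward; lengths in m; the calibration is good to about 2 mm. The wrist camera is an equidistant fisheye: a pixel r from the principal point sees the ray r / f radians off the axis. A picture is of the moment at which its call begins: read the wrist's pose just before it. get_calibration takes no time and is no camera call.
- bot.finish_job(): hands the job in; it is judged then, once.
Trained networks look in the newest picture that a camera, given by its name, has taken for a name from the list of things; names that differ only in an ending like _2 or _b are one class to them, and where a whole thing is asked for, a point or a joint stands for the part that bears it (a point fixed in the world has none). Each returns a list of dicts, best first, with "score" (0 to 1); they miss things now and then, are a little off and sometimes report something else, mostly with a low value. They report only what shows in the picture. A call takes as long as a camera call.
- spot_in(camera, target): "rect" ([centre column, centre row, width, height] in pixels, round what is visible of it).
The state is a dict: "time": time; "q": joint angles; "joint_vel": joint speeds; "joint_torque": joint torques, N m; "tool_pos": TCP position; "tcp_rot": TCP orientation; "wrist_force": force on the tool from outside, world axes, zero at the start; "torque": the same for the moment, N m; "width": opening from 0.0 (shut) to 1.0 (fully open); "grip_force": force on a finger pad.
Only numpy, scipy, OpenCV 4.12 (cv2) and the standard library are available. Lean on these libraries where they do the work, as an engineer would, in place of code of your own. Each camera call takes 0.05 s, during which the arm holds its last target. There are 200 camera calls.

## Working session

There is one attempt and no reset: what is moved stays moved. The work goes in short steps, Python scripts to look and compute and a tool call to move; the robot and the scene stay as the last step left them, time stands still between calls to the robot, and variables do not carry over. Pictures are saved under pics/ and viewed, at most 10 in all, crops included, and the job is handed in when it is done.

Besides the shell and the picture viewer there is one more tool, called after "Request:" by a JSON object that holds its "op" and its "data", one argument or row to a line. carry_out: Moves the arm, as the interface text tells. Its arguments: {"type":"object","properties":{"series":{"type":"string"},"jaw":{"type":"number"},"grip_force":{"type":"number"}},"required":["series"]}

```bash
mkdir -p pics; cat > h.py <<'E'
import numpy as np, cv2
from workcell import bot, eyes, spot_in
def P(cam,u,v,d):
    c=eyes.get_calibration(cam);K=np.array(c["K"])
    p=np.linalg.inv(K)@np.array([u,v,1])*d
    return np.array(c["rotation"])@p+np.array(c["position"])
def pix(cam,X):
    c=eyes.get_calibration(cam);K=np.array(c["K"])
    p=K@(np.array(c["rotation"]).T@(np.array(X)-np.array(c["position"])))
    return p[:2]/p[2]
E
python3 - <<'E'
from h import *
for n in ("scene","side"):
    im,d=eyes.read_camera(n); cv2.imwrite(f"pics/{n}0.png",im); np.save(f"{n}0.npy",d)
    for t in ("stand","wheel","wheel_top","peg_mid","plunger","bowl","spatula","cast","jar"):
        r=spot_in(n,t)[:2]
        for x in r:
            u,v=x["rect"][:2]; dd=d[int(v),int(u)]
            print(n,t,round(x["score"],2),np.round(x["rect"]),np.round(P(n,u,v,dd),3))
    print(eyes.get_calibration(n)["position"])
s=bot.read_state();print(s["time"],s["tool_pos"],s["tcp_rot"],s["width"])
E
```

```text
scene wheel 0.93 [290. 189.  59.  58.] [ 0.95  -0.306  1.11 ]
scene wheel_top 0.95 [292. 193.  62.  61.] [ 0.936 -0.321  1.095]
scene peg_mid 0.65 [289. 192.  68.  58.] [ 0.957 -0.299  1.117]
scene plunger 0.56 [335. 211.  26.   7.] [ 0.617 -0.639  0.777]
scene bowl 0.66 [294. 103.  44.  34.] [ 1.128 -0.129  1.287]
scene spatula 0.93 [142. 312. 120.  32.] [1.674 0.418 1.834]
scene cast 0.62 [227. 356.  37.  36.] [ 1.073 -0.183  1.233]
scene jar 0.62 [356. 122.  27.  35.] [ 0.594 -0.663  0.753]
scene jar 0.42 [290. 194.  62.  54.] [ 0.947 -0.309  1.107]
[ 0.79404808 -0.46239089  0.95358994]
side stand 0.58 [240. 248. 140.  78.] [-0.726 -0.236 -0.392]
side stand 0.17 [279. 378.  82.  77.] [0.023 0.512 0.356]
side wheel 0.91 [259. 237.  81.  49.] [-0.838 -0.349 -0.505]
side wheel 0.3 [195. 231.   5.  10.] [-0.908 -0.419 -0.575]
side wheel_top 0.58 [260. 232.  79.  60.] [-0.865 -0.375 -0.531]
side peg_mid 0.91 [257. 235.  80.  50.] [-0.847 -0.357 -0.513]
side bowl 0.65 [279. 378.  83.  75.] [0.02  0.509 0.353]
side spatula 0.84 [369. 177.  90.  24.] [-1.845 -1.355 -1.511]
side cast 0.86 [293. 161.  30.  23.] [-1.939 -1.45  -1.606]
side jar 0.86 [159. 347.  51.  67.] [-0.018  0.471  0.315]
[0.28418259 0.77363781 0.61768661]
1.0 [ 0.2287917  -0.63504799  0.2453024 ] [ 3.09472940e+00  5.40482766e-01 -9.96616824e-06] 1.005844390540149
```

```bash
sed -i 's/np.array(c\["rotation"\])/cv2.Rodrigues(np.array(c["rotation"],float))[0]/' h.py
python3 - <<'E'
from h import *
D={"scene":dict(wheel=(290,189),plunger=(335,211),bowl=(294,103),spatula=(142,312),cast=(227,356),jar=(356,122)),"side":dict(wheel=(259,237),bowl=(279,378),spatula=(369,177),cast=(293,161),jar=(159,347))}
for n in D:
    d=np.load(f"{n}0.npy")
    for k,(u,v) in D[n].items(): print(n,k,P(n,u,v,d[v,u]).round(3))
a=cv2.imread("pics/scene0.png")[130:270,210:400];b=cv2.imread("pics/side0.png")[180:300,150:350]
cv2.imwrite("pics/m.png",np.vstack([cv2.resize(a,(760,560))]));
cv2.imwrite("pics/m2.png",cv2.resize(b,(800,480)))
E
```

```text
scene wheel [0.553 0.067 0.081]
scene plunger [0.683 0.066 0.062]
scene bowl [0.401 0.423 0.012]
scene spatula [ 0.362 -0.365  0.011]
scene cast [ 0.599 -0.365  0.021]
scene jar [0.628 0.367 0.079]
side wheel [0.545 0.087 0.062]
side bowl [0.414 0.37  0.011]
side spatula [ 0.36  -0.358 -0.001]
side cast [ 0.592 -0.355  0.02 ]
side jar [0.595 0.415 0.076]
```

View pics/scene0.png

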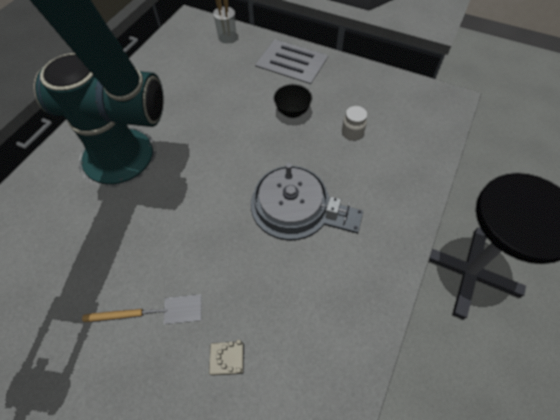

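View pics/m.png

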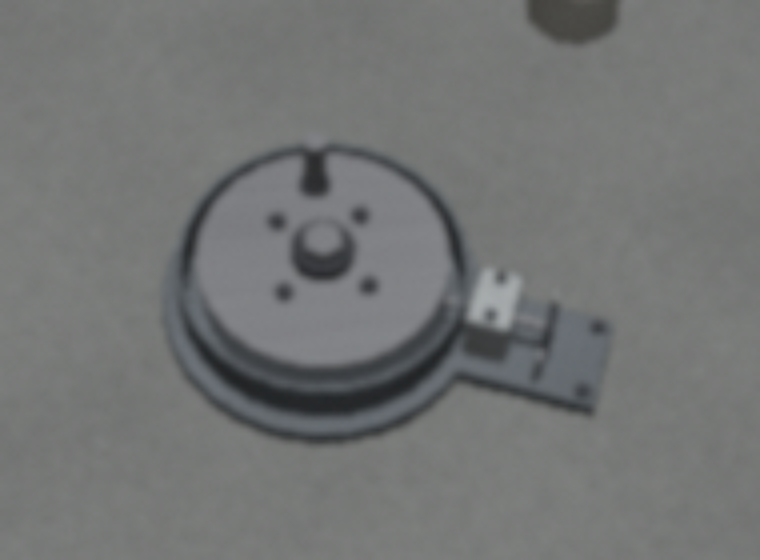

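View pics/m2.png

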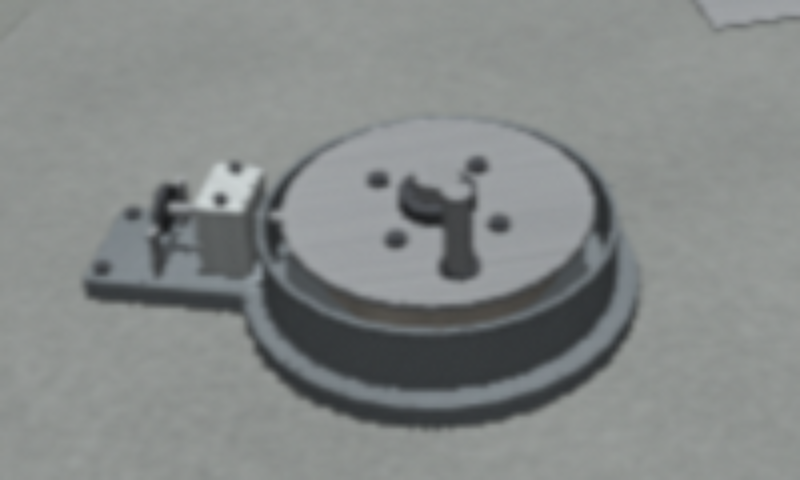

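```bash
cat >> h.py <<'E'
def ray(cam,u,v,z):
    a=P(cam,u,v,1.);b=P(cam,u,v,2.);t=(z-a[2])/(b[2]-a[2]);return a+t*(b-a)
E
python3 - <<'E'
from h import *
s=lambda x,y,z:ray("scene",x/4+210-.5,y/4+130-.5,z).round(4)
t=lambda x,y,z:ray("side",x/4+150-.5,y/4+180-.5,z).round(4)
print("nut top",s(323,238,.082)); print("plate centre",s(322,256,.062), t(445,212,.062))
print("peg base",s(315,188,.062),t(459,272,.062)); print("peg top",s(315,147,.112),t(460,190,.112))
print("block top",s(497,298,.063),t(228,188,.063))
print("foot corners",s(609,322,.016),s(592,406,.016),t(112,214,.016),t(85,280,.016))
E
```

```text
nut top [0.5535 0.0666 0.082 ]
plate centre [0.5535 0.0653 0.062 ] [0.5471 0.0704 0.062 ]
peg base [0.5254 0.1139 0.062 ] [0.523  0.1178 0.062 ]
peg top [0.5263 0.1117 0.112 ] [0.5222 0.1139 0.112 ]
block top [0.6721 0.0842 0.063 ] [0.67   0.0844 0.063 ]
foot corners [0.7424 0.128  0.016 ] [0.7543 0.0616 0.016 ] [0.7575 0.0694 0.016 ] [0.7422 0.1295 0.016 ]
```

Request:
{"op": "carry_out", "data": {
  "series": "0.0185 0.047 0 -3.75; 0.0185 0.047 0 -3.75; 0.0185 0.047 0 -3.75; 0.0185 0.047 0 -3.75; 0.0185 0.047 0 -3.75; 0.0185 0.047 0 -3.75; 0.0185 0.047 0 -3.75; 0.0185 0.047 0 -3.75; 0.0185 0.047 0 -3.75; 0.0185 0.047 0 -3.75; 0.0185 0.047 0 -3.75; 0.0185 0.047 0 -3.75; 0.0185 0.047 0 -3.75; 0.0185 0.047 0 -3.75; 0.0185 0.047 0 -3.75; 0.0185 0.047 0 -3.75; 0 0 0 0"
}}

```text
time: 3.12
tool_pos: [0.5256, 0.1198, 0.2454]
tcp_rot: [-2.952, 1.073, -0.0]
wrist_force: [-0.5, -0.6, -0.3]
width: 1.0
grip_force: 0.0
```

```bash
cat >> h.py <<'E'
def wcam(s):
    c=eyes.get_calibration("wrist");T=np.eye(4);T[:3,:3]=cv2.Rodrigues(np.array(s["tcp_rot"],float))[0];T[:3,3]=s["tool_pos"]
    return T@np.array(c["T_tool_cam"]),np.array(c["K"])
def wray(s,u,v,z):
    T,K=wcam(s);x=(u-K[0,2])/K[0,0];y=(v-K[1,2])/K[1,1];r=np.hypot(x,y)
    d=T[:3,:3]@np.array([x/r*np.sin(r),y/r*np.sin(r),np.cos(r)]);o=T[:3,3]
    return o+d*(z-o[2])/d[2]
def wpix(s,X):
    T,K=wcam(s);p=np.linalg.inv(T)@np.append(X,1);h=np.hypot(p[0],p[1]);r=np.arctan2(h,p[2])
    return np.array([K[0,2]+K[0,0]*r*p[0]/h,K[1,2]+K[1,1]*r*p[1]/h])
E
python3 - <<'E'
from h import *
s=bot.read_state();print(s["time"],s["q"],s["tool_pos"],s["tcp_rot"])
im,d=eyes.read_camera("wrist");cv2.imwrite("pics/w0.png",im)
print("peg",wpix(s,[.524,.115,.112]),wpix(s,[.524,.115,.062]),"nut",wpix(s,[.553,.067,.082]),"disc",wpix(s,[.712,.0905,.043]),"block",wpix(s,[.671,.0843,.063]))
E
```

```text
3.125 [1.77542765e-01 5.95484084e-03 1.89469984e+00 7.33505219e-04
 1.24028245e+00 2.44546220e+00] [0.5255861  0.11983988 0.24536926] [-2.95167198e+00  1.07303268e+00 -3.43018999e-04]
peg [289.56174129 200.9255722 ] [288.72812847 185.68756179] nut [309.45168394 134.61613243] disc [188.50925124  32.11248479] block [213.89639073  52.48189259]
```

View pics/w0.png

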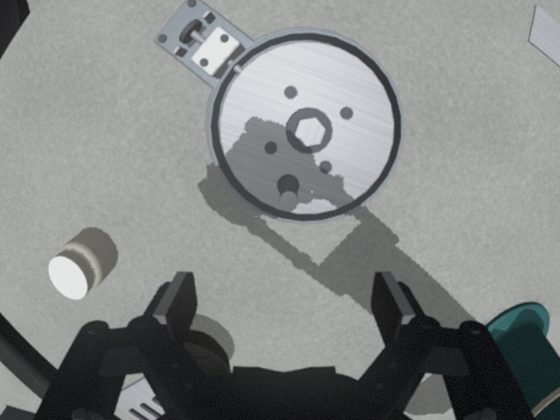

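```bash
python3 - <<'E'
from h import *
s=bot.read_state()
print("nut",wray(s,312,131,.082),"plate",wray(s,308.5,124.5,.062),"pegtop",wray(s,290,198,.112),"pegbase",wray(s,288,187,.062),"block",wray(s,215,51,.063))
print(wcam(s)[0].round(3))
E
```

```text
nut [0.55325895 0.06128287 0.082     ] plate [0.55771988 0.05974481 0.062     ] pegtop [0.52500046 0.11121767 0.112     ] pegbase [0.52262224 0.11452205 0.062     ] block [0.6704475  0.08060418 0.063     ]
[[-0.643 -0.723 -0.251  0.59 ]
 [-0.766  0.608  0.21   0.064]
 [ 0.001  0.328 -0.945  0.374]
 [ 0.     0.     0.     1.   ]]
```

Request:
{"op": "carry_out", "data": {
  "series": "-0.001 -0.003 -0.035 0; -0.001 -0.0026 -0.037 0; 0 0 -0.037 0; 0 0 -0.0364 0; 0 0 0 0"
}}

```text
time: 3.8
tool_pos: [0.5193, 0.1095, 0.0969]
tcp_rot: [2.946, -1.08, -0.01]
wrist_force: [-0.6, -0.3, -0.4]
width: 0.999
grip_force: 0.0
```

Request:
{"op": "carry_out", "data": {
  "series": "0 0 0 0; 0 0 0 0; 0 0 0 0; 0 0 0 0; 0 0 0 0; 0 0 0 0",
  "jaw": -0.53,
  "grip_force": 30
}}

```text
time: 4.55
tool_pos: [0.5244, 0.1123, 0.1012]
tcp_rot: [-2.948, 1.078, -0.005]
wrist_force: [2.5, 4.7, 4.8]
width: 0.234
grip_force: 2.7
```

```bash
python3 - <<'E'
from h import *
s=bot.read_state();print(s["time"],s["q"],s["tool_pos"],s["wrist_force"],s["width"])
ims=[]
for n in("wrist","scene","side"):
    im,d=eyes.read_camera(n);cv2.imwrite(f"pics/{n}_g.png",im)
    if n!="wrist":
        c=pix(n,[.712,.0885,.043]).astype(int); print(n,c); im=cv2.resize(im[c[1]-30:c[1]+30,c[0]-40:c[0]+40],(400,300))
        ims.append(im)
    else: ims.append(cv2.resize(im,(800,600))[:300]); print(wpix(s,[.712,.0885,.043]))
cv2.imwrite("pics/g.png",np.vstack([ims[0],np.hstack(ims[1:])]))
E
```

```text
4.55 [1.63873338e-01 1.37473493e-01 2.04031085e+00 1.07874160e-03
 9.59976137e-01 2.43548927e+00] [0.52441756 0.11225269 0.10116387] [2.46655705 4.67923992 4.79065645] 0.23353821265727706
[117.90584423  -1.56175574]
scene [347 212]
side [189 231]
```

View pics/g.png

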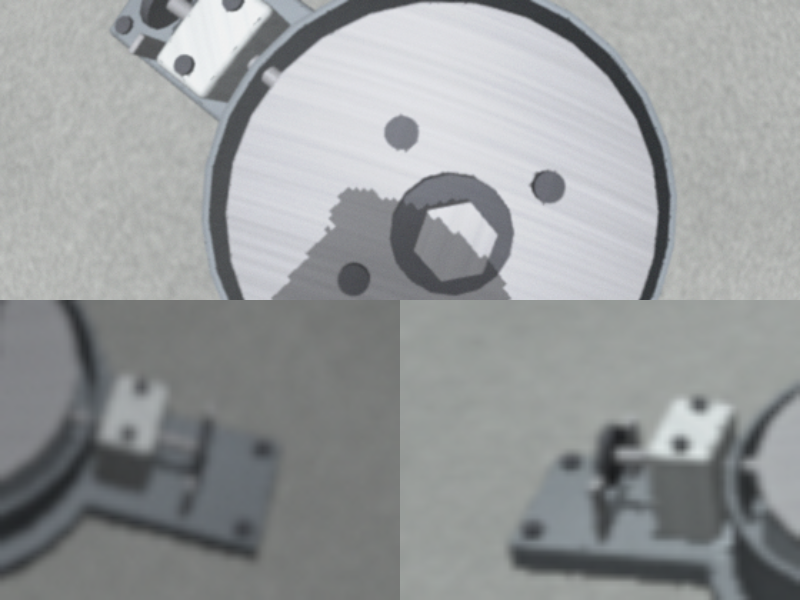

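```bash
cat > plan.py <<'E'
import numpy as np,sys
a,n,st=map(float,sys.argv[1:4]); C=np.array([.5535,.0645])
p=lambda f:np.round(C+.058*np.array([np.cos(np.radians(f)),np.sin(np.radians(f))]),4)
for i in range(int(n)):
    d=p(a+st*(i+1))-p(a+st*i); print("%.4f %.4f 0 %g;"%(d[0],d[1],st),end="\n" if i%4==3 else " ")
E
python3 plan.py 121 56 5
cat >> h.py <<'E'
def look():
    s=bot.read_state();out=[]
    for n in("scene","side"):
        im,_=eyes.read_camera(n);cv2.imwrite(f"pics/t{s['time']:.2f}_{n}.png",im)
        ref=cv2.cvtColor(cv2.imread(f"pics/{n}0.png"),cv2.COLOR_BGR2GRAY);g=cv2.cvtColor(im,cv2.COLOR_BGR2GRAY)
        best=[]
        for r in (.161,.1632,.1662):
            pass
        y=np.radians(8.5);A=np.array([.5535,.0655,0]);X=np.array([np.cos(y),np.sin(y),0])
        f=lambda r,z:pix(n,A+r*X+[0,0,z])
        c=f(.158,.045);k=f(.17,.045)-f(.16,.045)   # px per 10 mm
        w=(13,13) if n=="side" else (13,13)
        R=cv2.getRectSubPix(ref,w,tuple(map(float,c))).astype(np.float32)
        sc=[]
        for mm in np.arange(-4,8.01,.25):
            G=cv2.getRectSubPix(g,w,tuple(map(float,c+k*mm/10)))
            sc.append(cv2.matchTemplate(G.astype(np.float32),R,cv2.TM_CCOEFF_NORMED)[0,0])
        i=int(np.argmax(sc));out+=[(n,-4+.25*i,round(float(sc[i]),3))]
    q=s["tool_pos"];F=np.array(s["wrist_force"]);e=q[:2]-np.array([.5535,.0645]);ph=np.arctan2(e[1],e[0])
    print("t%.2f phi %.1f r %.1f Ft %.1f Fr %.1f"%(s["time"],np.degrees(ph),1e3*np.hypot(*e),F[1]*np.cos(ph)-F[0]*np.sin(ph),F[0]*np.cos(ph)+F[1]*np.sin(ph)),"q6 %.2f"%s["q"][5],out)
E
python3 -c "from h import *;look()"
```

```text
-0.0042 -0.0028 0 5; -0.0040 -0.0031 0 5; -0.0036 -0.0035 0 5; -0.0034 -0.0038 0 5;
-0.0030 -0.0041 0 5; -0.0026 -0.0043 0 5; -0.0023 -0.0045 0 5; -0.0018 -0.0047 0 5;
-0.0015 -0.0049 0 5; -0.0010 -0.0049 0 5; -0.0006 -0.0051 0 5; -0.0001 -0.0050 0 5;
0.0003 -0.0051 0 5; 0.0008 -0.0050 0 5; 0.0011 -0.0049 0 5; 0.0017 -0.0048 0 5;
0.0020 -0.0046 0 5; 0.0024 -0.0045 0 5; 0.0028 -0.0042 0 5; 0.0031 -0.0040 0 5;
0.0035 -0.0036 0 5; 0.0038 -0.0034 0 5; 0.0041 -0.0030 0 5; 0.0043 -0.0026 0 5;
0.0045 -0.0023 0 5; 0.0047 -0.0018 0 5; 0.0049 -0.0015 0 5; 0.0049 -0.0010 0 5;
0.0051 -0.0006 0 5; 0.0050 -0.0001 0 5; 0.0051 0.0003 0 5; 0.0050 0.0008 0 5;
0.0049 0.0011 0 5; 0.0048 0.0017 0 5; 0.0046 0.0020 0 5; 0.0045 0.0024 0 5;
0.0042 0.0028 0 5; 0.0040 0.0031 0 5; 0.0036 0.0035 0 5; 0.0034 0.0038 0 5;
0.0030 0.0041 0 5; 0.0026 0.0043 0 5; 0.0023 0.0045 0 5; 0.0018 0.0047 0 5;
0.0015 0.0049 0 5; 0.0010 0.0049 0 5; 0.0006 0.0051 0 5; 0.0001 0.0050 0 5;
-0.0003 0.0051 0 5; -0.0008 0.0050 0 5; -0.0011 0.0049 0 5; -0.0017 0.0048 0 5;
-0.0020 0.0046 0 5; -0.0024 0.0045 0 5; -0.0028 0.0042 0 5; -0.0031 0.0040 0 5;
t4.70 phi 121.3 r 55.9 Ft -4.4 Fr 3.6 q6 2.44 [('scene', 0.0, 0.999), ('side', 0.0, 1.0)]
```

Request:
{"op": "carry_out", "data": {
  "series": "-0.0042 -0.0028 0 5; -0.0040 -0.0031 0 5; -0.0036 -0.0035 0 5; -0.0034 -0.0038 0 5"
}}

```text
time: 5.3
tool_pos: [0.5099, 0.0988, 0.1012]
tcp_rot: [-3.092, 0.546, -0.008]
wrist_force: [5.3, 4.2, 2.1]
width: 0.235
grip_force: 2.7
```

```bash
python3 -c "from h import *;look()"
```

```text
t5.30 phi 141.8 r 55.5 Ft -6.6 Fr -1.6 q6 2.06 [('scene', 0.0, 0.999), ('side', 0.0, 1.0)]
```

Request:
{"op": "carry_out", "data": {
  "series": "-0.0030 -0.0041 0 5; -0.0026 -0.0043 0 5; -0.0023 -0.0045 0 5; -0.0018 -0.0047 0 5"
}}

```text
time: 5.9
tool_pos: [0.4989, 0.0812, 0.1002]
tcp_rot: [-3.14, 0.004, -0.003]
wrist_force: [2.9, 4.4, 0.4]
width: 0.233
grip_force: 2.5
```

```bash
python3 -c "from h import *;look()"
```

```text
t5.90 phi 163.0 r 57.1 Ft -5.0 Fr -1.5 q6 1.68 [('scene', 0.0, 0.999), ('side', 0.0, 1.0)]
```

Request:
{"op": "carry_out", "data": {
  "series": "-0.0015 -0.0049 0 5; -0.0010 -0.0049 0 5; -0.0006 -0.0051 0 5; -0.0001 -0.0050 0 5"
}}

```text
time: 6.5
tool_pos: [0.4944, 0.0615, 0.0995]
tcp_rot: [-3.093, -0.54, 0.001]
wrist_force: [2.4, 5.4, -0.2]
width: 0.238
grip_force: 2.4
```

```bash
python3 -c "from h import *;look()"
```

```text
t6.50 phi -177.1 r 59.2 Ft -5.2 Fr -2.7 q6 1.30 [('scene', 0.0, 0.999), ('side', 0.0, 1.0)]
```

Request:
{"op": "carry_out", "data": {
  "series": "0.0003 -0.0051 0 5; 0.0008 -0.0050 0 5; 0.0011 -0.0049 0 5; 0.0017 -0.0048 0 5"
}}

```text
time: 7.1
tool_pos: [0.4973, 0.0418, 0.099]
tcp_rot: [-2.952, -1.067, 0.004]
wrist_force: [-1.0, 5.6, 1.1]
width: 0.234
grip_force: 2.4
```

```bash
python3 -c "from h import *;look()"
```

```text
t7.10 phi -158.0 r 60.7 Ft -5.6 Fr -1.2 q6 0.91 [('scene', 0.0, 0.999), ('side', 0.0, 1.0)]
```

Request:
{"op": "carry_out", "data": {
  "series": "0.0020 -0.0046 0 5; 0.0024 -0.0045 0 5; 0.0028 -0.0042 0 5; 0.0031 -0.0040 0 5"
}}

```text
time: 7.7
tool_pos: [0.5067, 0.0244, 0.0988]
tcp_rot: [-2.721, -1.563, 0.006]
wrist_force: [-2.8, 5.5, 0.5]
width: 0.24
grip_force: 2.4
```

```bash
python3 -c "from h import *;look()"
```

```text
t7.70 phi -139.4 r 61.6 Ft -6.0 Fr -1.4 q6 0.53 [('scene', 0.0, 0.999), ('side', 0.0, 1.0)]
```

Request:
{"op": "carry_out", "data": {
  "series": "0.0035 -0.0036 0 5; 0.0038 -0.0034 0 5; 0.0041 -0.0030 0 5; 0.0043 -0.0026 0 5"
}}

```text
time: 8.3
tool_pos: [0.522, 0.0116, 0.0987]
tcp_rot: [-2.408, -2.011, 0.006]
wrist_force: [-3.3, 4.6, 2.1]
width: 0.237
grip_force: 2.4
```

```bash
python3 -c "from h import *;look()"
```

```text
t8.30 phi -120.8 r 61.6 Ft -5.2 Fr -2.3 q6 0.15 [('scene', 0.0, 0.999), ('side', 0.0, 1.0)]
```

Request:
{"op": "carry_out", "data": {
  "series": "0.0045 -0.0023 0 5; 0.0047 -0.0018 0 5; 0.0049 -0.0015 0 5; 0.0049 -0.0010 0 5"
}}

```text
time: 8.9
tool_pos: [0.5407, 0.0044, 0.0987]
tcp_rot: [-2.022, -2.398, 0.007]
wrist_force: [-5.9, 2.3, 0.8]
width: 0.238
grip_force: 2.7
```

```bash
python3 -c "from h import *;look()"
```

```text
t8.90 phi -102.0 r 61.5 Ft -6.3 Fr -1.1 q6 -0.21 [('scene', 0.0, 0.999), ('side', 0.0, 1.0)]
```

Request:
{"op": "carry_out", "data": {
  "series": "0.0051 -0.0006 0 5; 0.0050 -0.0001 0 5; 0.0051 0.0003 0 5; 0.0050 0.0008 0 5"
}}

```text
time: 9.5
tool_pos: [0.561, 0.0036, 0.0987]
tcp_rot: [-1.575, -2.714, 0.008]
wrist_force: [-6.2, -4.3, 1.7]
width: 0.238
grip_force: 3.6
```

```bash
python3 -c "from h import *;look()"
```

```text
t9.50 phi -83.0 r 61.4 Ft -6.7 Fr 3.5 q6 -0.55 [('scene', 0.0, 0.999), ('side', 0.0, 1.0)]
```

Request:
{"op": "carry_out", "data": {
  "series": "0.0049 0.0011 0 5; 0.0048 0.0017 0 5; 0.0046 0.0020 0 5; 0.0045 0.0024 0 5"
}}

```text
time: 10.1
tool_pos: [0.5781, 0.0088, 0.0987]
tcp_rot: [-1.078, -2.943, 0.014]
wrist_force: [-11.2, -11.5, 6.0]
width: 0.233
grip_force: 8.2
```

```bash
python3 -c "from h import *;look()"
```

```text
t10.10 phi -66.1 r 60.9 Ft -14.9 Fr 6.0 q6 -0.89 [('scene', 1.5, 0.983), ('side', 1.5, 0.976)]
```

Request:
{"op": "carry_out", "data": {
  "series": "0.0042 0.0028 0 5; 0.0040 0.0031 0 5; 0.0036 0.0035 0 5; 0.0034 0.0038 0 5"
}}

```text
time: 10.7
tool_pos: [0.5974, 0.0212, 0.0989]
tcp_rot: [0.552, 3.092, -0.01]
wrist_force: [0.7, -13.0, -5.0]
width: 0.238
grip_force: 5.6
```

```bash
python3 -c "from h import *;look()"
```

```text
t10.70 phi -44.6 r 61.7 Ft -8.8 Fr 9.6 q6 -1.22 [('scene', 0.0, 0.999), ('side', 0.0, 1.0)]
```

Request:
{"op": "carry_out", "data": {
  "series": "0.0030 0.0041 0 5; 0.0026 0.0043 0 5; 0.0023 0.0045 0 5; 0.0018 0.0047 0 5"
}}

```text
time: 11.3
tool_pos: [0.6096, 0.0389, 0.0994]
tcp_rot: [0.007, 3.137, -0.01]
wrist_force: [6.7, -11.9, -7.8]
width: 0.234
grip_force: 6.2
```

```bash
python3 -c "from h import *;look()"
```

```text
t11.30 phi -24.6 r 61.6 Ft -8.1 Fr 11.1 q6 -1.54 [('scene', 0.0, 0.999), ('side', 0.0, 1.0)]
```

Request:
{"op": "carry_out", "data": {
  "series": "0.0015 0.0049 0 5; 0.0010 0.0049 0 5; 0.0006 0.0051 0 5; 0.0001 0.0050 0 5"
}}

```text
time: 11.9
tool_pos: [0.6144, 0.0597, 0.1001]
tcp_rot: [-0.537, 3.088, -0.009]
wrist_force: [9.5, -9.3, -8.6]
width: 0.235
grip_force: 5.7
```

```bash
python3 -c "from h import *;look()"
```

```text
t11.90 phi -4.5 r 61.1 Ft -8.5 Fr 10.2 q6 -1.85 [('scene', 0.0, 0.999), ('side', 0.0, 1.0)]
```

Request:
{"op": "carry_out", "data": {
  "series": "-0.0003 0.0051 0 2; -0.0008 0.0050 0 2; -0.0011 0.0049 0 2; -0.0017 0.0048 0 2"
}}

```text
time: 12.5
tool_pos: [0.6122, 0.0807, 0.1016]
tcp_rot: [-0.747, 3.04, -0.009]
wrist_force: [9.6, -5.7, -3.4]
width: 0.234
grip_force: 4.9
```

```bash
python3 -c "from h import *;look()"; python3 plan.py 31 4 5;python3 plan.py 51 16 5
```

```text
t12.50 phi 15.4 r 60.9 Ft -8.1 Fr 7.7 q6 -1.96 [('scene', 0.0, 0.999), ('side', 0.0, 1.0)]
-0.0028 0.0042 0 5; -0.0031 0.0040 0 5; -0.0035 0.0036 0 5; -0.0038 0.0034 0 5;
-0.0041 0.0030 0 5; -0.0043 0.0026 0 5; -0.0045 0.0023 0 5; -0.0047 0.0018 0 5;
-0.0049 0.0015 0 5; -0.0049 0.0010 0 5; -0.0051 0.0006 0 5; -0.0050 0.0001 0 5;
-0.0051 -0.0003 0 5; -0.0050 -0.0008 0 5; -0.0049 -0.0011 0 5; -0.0048 -0.0017 0 5;
-0.0046 -0.0020 0 5; -0.0045 -0.0024 0 5; -0.0042 -0.0028 0 5; -0.0040 -0.0031 0 5;
```

Request:
{"op": "carry_out", "data": {
  "series": "-0.0020 0.0046 0 2; -0.0024 0.0045 0 2; -0.0028 0.0042 0 2; -0.0031 0.0040 0 2"
}}

```text
time: 13.1
tool_pos: [0.6055, 0.0957, 0.1019]
tcp_rot: [-0.958, 2.974, -0.019]
wrist_force: [22.9, -15.2, -13.0]
width: 0.237
grip_force: 12.7
```

```bash
python3 -c "from h import *;look()"
```

```text
t13.10 phi 31.0 r 60.6 Ft -24.8 Fr 11.8 q6 -2.07 [('scene', 2.25, 0.966), ('side', 2.75, 0.934)]
```

Request:
{"op": "carry_out", "data": {
  "series": "-0.0035 0.0036 0 2; -0.0038 0.0034 0 2"
}}

```text
time: 13.45
tool_pos: [0.6005, 0.103, 0.1023]
tcp_rot: [-1.059, 2.935, -0.02]
wrist_force: [27.3, -12.0, -15.1]
width: 0.234
grip_force: 13.1
```

```bash
python3 -c "from h import *;look()"
```

```text
t13.45 phi 39.3 r 60.8 Ft -26.5 Fr 13.5 q6 -2.12 [('scene', 4.0, 0.923), ('side', 6.25, 0.873)]
```

Request:
{"op": "carry_out", "data": {
  "series": "-0.0020 0.0015 0 0; 0 0 0 0"
}}

```text
time: 13.8
tool_pos: [0.5969, 0.1065, 0.1029]
tcp_rot: [-1.057, 2.938, -0.014]
wrist_force: [20.7, -6.2, -8.2]
width: 0.238
grip_force: 8.5
```

```bash
python3 -c "from h import *;look()"
```

```text
t13.80 phi 44.1 r 60.4 Ft -18.9 Fr 10.6 q6 -2.12 [('scene', 4.25, 0.917), ('side', 6.5, 0.88)]
```

Request:
{"op": "carry_out", "data": {
  "series": "-0.0017 0.0011 0 0; 0 0 0 0"
}}

```text
time: 14.15
tool_pos: [0.5954, 0.1078, 0.1031]
tcp_rot: [-1.057, 2.937, -0.014]
wrist_force: [19.9, -5.2, -8.2]
width: 0.235
grip_force: 8.5
```

```bash
python3 -c "from h import *;look()"
```

```text
t14.15 phi 46.0 r 60.3 Ft -18.0 Fr 10.1 q6 -2.12 [('scene', 4.25, 0.916), ('side', 6.5, 0.879)]
```

Request:
{"op": "carry_out", "data": {
  "series": "-0.0017 0.0010 0 0; 0 0 0 0"
}}

```text
time: 14.5
tool_pos: [0.5935, 0.1091, 0.1033]
tcp_rot: [-1.057, 2.937, -0.013]
wrist_force: [18.0, -4.5, -7.2]
width: 0.235
grip_force: 7.9
```

```bash
python3 -c "from h import *;look()
s=bot.read_state();im,_=eyes.read_camera('wrist');cv2.imwrite('pics/wp.png',im)"
```

```text
t14.50 phi 48.1 r 59.9 Ft -16.4 Fr 8.7 q6 -2.12 [('scene', 4.25, 0.916), ('side', 6.25, 0.873)]
```

View pics/wp.png

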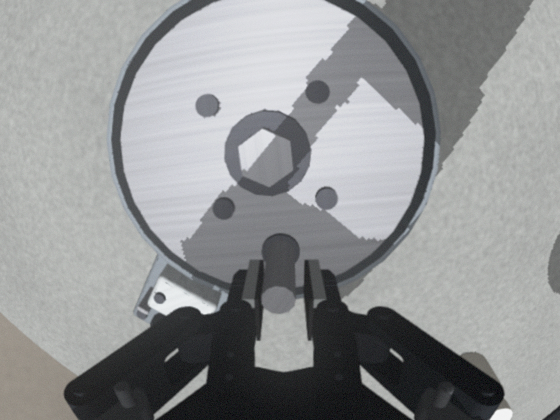

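```bash
python3 - <<'E'
from h import *
import glob
y=np.radians(8.5);A=np.array([.5535,.0655,0]);X=np.array([np.cos(y),np.sin(y),0])
for n in("scene","side"):
    f=lambda r:pix(n,A+r*X+[0,0,.045]);k=f(.17)-f(.16)
    # reference: frame at 14.15, compare others by fine shift
    refn=sorted(glob.glob(f"pics/t14.1*_{n}.png"))[0]
    g=lambda p:cv2.cvtColor(cv2.imread(p),cv2.COLOR_BGR2GRAY).astype(np.float32)
    ref=g(refn);c=f(.163);R=cv2.getRectSubPix(ref,(13,13),tuple(map(float,c)))
    for p in sorted(glob.glob(f"pics/t1[234]*_{n}.png")):
        I=g(p);sc=[(cv2.matchTemplate(cv2.getRectSubPix(I,(13,13),tuple(map(float,c+k*m/10))),R,cv2.TM_CCOEFF_NORMED)[0,0],m) for m in np.arange(-8,2,.05)]
        D=float((cv2.getRectSubPix(I,(13,13),tuple(map(float,c)))-R).__abs__().mean())
        print(p,"%.3f %.2f"%max(sc),"mad %.3f"%D)
E
```

```text
pics/t12.50_scene.png 0.918 -4.05 mad 9.220
pics/t13.10_scene.png 0.980 -1.55 mad 4.386
pics/t13.45_scene.png 0.996 -0.25 mad 1.090
pics/t13.80_scene.png 0.999 -0.00 mad 0.477
pics/t14.15_scene.png 1.000 -0.00 mad 0.000
pics/t14.50_scene.png 0.999 -0.05 mad 0.609
pics/t12.50_side.png 0.871 -5.25 mad 28.653
pics/t13.10_side.png 0.962 -1.85 mad 11.747
pics/t13.45_side.png 0.999 -0.10 mad 1.140
pics/t13.80_side.png 1.000 -0.00 mad 0.412
pics/t14.15_side.png 1.000 -0.00 mad 0.000
pics/t14.50_side.png 0.999 -0.10 mad 1.217
```

Request:
{"op": "carry_out", "data": {
  "series": "0.0018 -0.0016 0 0; 0.0018 -0.0016 0 0; 0 0 0 0"
}}

```text
time: 15.02
tool_pos: [0.5909, 0.1066, 0.1019]
tcp_rot: [-1.062, 2.949, -0.005]
wrist_force: [6.1, -2.6, 3.1]
width: 0.233
grip_force: 3.1
```

Request:
{"op": "carry_out", "data": {
  "series": "0.0018 -0.0016 0 0; 0 0 0 0"
}}

```text
time: 15.28
tool_pos: [0.5897, 0.1053, 0.1002]
tcp_rot: [-1.067, 2.954, -0.001]
wrist_force: [2.6, -3.7, 2.5]
width: 0.236
grip_force: 1.8
```

```bash
python3 -c "from h import *;look()"
```

```text
t15.28 phi 48.4 r 54.5 Ft -4.4 Fr -1.1 q6 -2.13 [('scene', 4.0, 0.918), ('side', 6.25, 0.874)]
```

Request:
{"op": "carry_out", "data": {
  "series": "0 0 0 0; 0 0 0 0; 0 0 0 0; 0 0 0 0; 0 0 0 0; 0 0 0 0",
  "jaw": 0.6
}}

```text
time: 16.12
tool_pos: [0.5892, 0.1056, 0.0999]
tcp_rot: [1.07, -2.954, -0.0]
wrist_force: [0.0, 0.2, -0.6]
width: 0.796
grip_force: 0.0
```

Request:
{"op": "carry_out", "data": {
  "series": "0 0 0.03 0; 0 0 0.04 0; 0 0 0.04 0; 0 0 0.03 0; 0 0 0 0; 0 0 0 0"
}}

```text
time: 16.88
tool_pos: [0.5886, 0.1055, 0.2389]
tcp_rot: [1.069, -2.953, -0.001]
wrist_force: [0.5, 0.2, -0.2]
width: 0.803
grip_force: 0.0
```

```bash
python3 - <<'E'
from h import *
look()
import glob
y=np.radians(8.5);A=np.array([.5535,.0655,0]);X=np.array([np.cos(y),np.sin(y),0])
g=lambda p:cv2.cvtColor(cv2.imread(p),cv2.COLOR_BGR2GRAY).astype(np.float32)
for n in("scene","side"):
    f=lambda r:pix(n,A+r*X+[0,0,.045]);k=f(.17)-f(.16);c=f(.163)
    R=cv2.getRectSubPix(g(glob.glob(f"pics/t14.1*_{n}.png")[0]),(13,13),tuple(map(float,c)))
    for p in sorted(glob.glob(f"pics/t1[4567]*_{n}.png")):
        I=g(p);print(p,"%.3f %.2f"%max((cv2.matchTemplate(cv2.getRectSubPix(I,(13,13),tuple(map(float,c+k*m/10))),R,cv2.TM_CCOEFF_NORMED)[0,0],m) for m in np.arange(-8,2,.05)))
s=bot.read_state();im,_=eyes.read_camera("wrist");cv2.imwrite("pics/end.png",im);print(s["wrist_force"])
E
```

```text
t16.88 phi 49.4 r 54.0 Ft -0.2 Fr 0.5 q6 -2.13 [('scene', 4.25, 0.916), ('side', 6.25, 0.873)]
pics/t14.15_scene.png 1.000 -0.00
pics/t14.50_scene.png 0.999 -0.05
pics/t15.28_scene.png 0.999 -0.05
pics/t16.88_scene.png 0.999 -0.05
pics/t14.15_side.png 1.000 -0.00
pics/t14.50_side.png 0.999 -0.10
pics/t15.28_side.png 0.999 -0.10
pics/t16.88_side.png 0.999 -0.10
[-0.45980531  0.68428824 -0.51314804]
```

View pics/end.png

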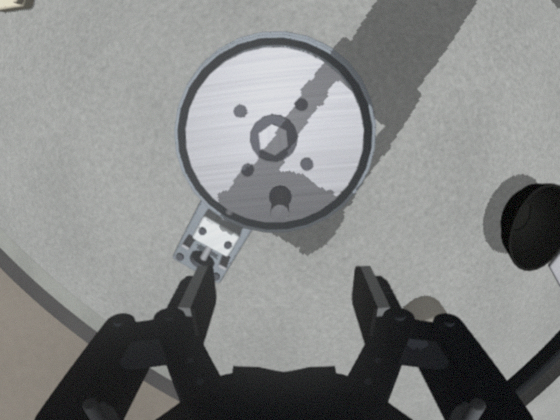

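The feeler reads within about 0.1 mm of its furthest, with a lift of about 5 mm, so this is the high spot and not the 2.2 mm swell. The gripper is clear of everything and the wheel has held still since release.

```bash
python3 -c "from h import *;print(bot.finish_job())"
```

```text
the job is handed in; nothing more can be done
None
```

The wheel is stopped with its high spot at the feeler, which the camera images put within about 0.1 mm of its furthest, the gripper is clear of everything, and the job is handed in; no verdict came back.

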